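Put the breakfast board away under the bread bin

TASK

Breakfast is over: slide the wooden breakfast board, thumb notch outwards, into the slot under the bread bin and push it fully home against its stop, and bring the bin's roll-top right down so that it is shut. Leave the other things on the counter standing where they are.

Things in the scene. Friction and masses are not known exactly. Their poses are not given: they have to be found in the camera images.
- bin: Bread bin, fixed: wooden plinth 256 mm deep (x), 320 wide (y), 46 high; on it a half-round bin of 133 mm radius, grey cheeks and rear half, steel roll-top in front, 178 mm high in all. Origin: centre of its underside, on the counter. x points from front to back (the way the board slides in), y along its width, z up. The front, with the board slot, faces the robot's left, give or take 12 degrees.
- mouth (a point): Middle of the slot's mouth in the plinth's front, at counter level, 128 mm in front of the bin's origin; axes as the bin's. The slot is 156 mm wide (y -78 to 78 mm) and 20 mm high, its floor is the counter; the side corners of the mouth are cut back 7 mm (y) by 20 mm (x). It ends 175 mm in, at a fixed stop (bin x = +47 mm).
- board: Loose wooden board flat before the slot, 0.25 to 0.5 kg, 220 mm long (x), 150 wide (y), 15 thick. Origin: centre of its underside. x points to the plain edge, which enters first; the outer edge (x = -110 mm) has a thumb notch in its middle, 50 mm wide, 18 deep. Fully home the plain edge meets the stop: board origin 63 mm in front of the bin's, 45 mm of board left outside as a grip.
- outer_edge (a point): Middle of the line of the board's outer (notched) edge, at half thickness, 110 mm from the board's origin; axes as the board's.
- rolltop (a joint): Roll-top, a rigid curved steel sheet, 126 mm outer radius, turning about a level line along the bin's y axis, 45 mm above the bin's origin. 0 rad: shut (against its end stop), up to 1.3 rad: open, rolled back under the rear half. A stiff hinge: it stays where it is left and takes about 1 to 6 N at the handle to move.
- handle (a point): Middle of the roll-top's handle, a round wooden bar 12 mm thick, 120 mm long, along the bin's y. It is 152 mm from the hinge line, leaving 20 mm free over the sheet. Seen from the hinge line it stands 10 degrees above straight ahead (the bin's -x) when shut and rises by the joint's value as it opens, to nearly straight above.
- mill_a: Bystander: dark wooden pepper mill, 56 mm across, 150 mm high; origin at the centre of its underside.
- mill_b: Bystander: steel salt mill, 56 mm across, 120 mm high; origin at the centre of its underside.
- jam: Bystander: jam jar, 68 mm across, 100 mm high; origin at the centre of its underside.
- mug: Bystander: white mug, 82 mm across, 95 mm high, handle to its +y; origin at the centre of its underside.
- remote: Bystander: black remote control, 170 x 45 x 18 mm, long along its x; origin at the centre of its underside.
- bread_knife: Bystander: bread knife lying flat, 327 mm long along its x (from -210 to +117 mm), handle 18 mm thick; origin on the counter at the middle of the blade.
- butter_dish: Bystander: white butter dish with cover, 170 x 110 x 83 mm; origin at the centre of its underside.

How it is judged:
By the outcome, as a careful person would: the job done as asked, in the order asked, and still so for the second after the job is handed in, with the robot touching nothing.
It also fails if it takes over 72 s, if anything falls off the work surface, if the arm or the gripper's body presses on something with over 40 N, if the wrist force passes 120 N, or if a joint passes its speed limit or range.

ROBOT

A 7-joint arm with a two-finger parallel gripper is mounted at the origin on the work surface. World frame = base frame: x ahead of the robot, y to its left, z up, the work surface at z = 0. Lengths are in m, angles in rad, forces in N, time in s.
With the tool pointing down it reaches from about 0.4 to 0.9 m from the base axis. Payload 5.6 kg.
Tool frame: the origin (TCP) lies on the centre line of the jaws, within the pads' length; the fingertips stand robot.tip_reach ahead of it and the grasp point (between the pads) lies 3 mm ahead of it (robot.tip_reach is the distance from the TCP to the fingertips, in m); z points along the fingers, y is the line along which they close (so a half turn about z gives the same grasp; the last joint's range is limited). The gripper opens to 92 mm and grips with 3 to 60 N. Pads are 20 mm wide; open, the fingers measure 128 mm over their backs; the gripper's body (75 mm by 189 mm) begins 69 mm behind the grasp point.
Start: joints at [1.232, 0.468, -0.012, 1.603, 0.006, 1.071, -0.056], TCP at [0.189, -0.622, 0.237] pointing down, gripper open.
Joint ranges: [-2.53, 2.53], [-0.31, 2.02], [-1.57, 1.55], [0.28, 2.44], [-1.29, 4.43], [0.15, 1.84], [-2.92, 2.92]. Speed limits (rad/s): [2.57, 2.57, 3.14, 3.14, 3.14, 3.14, 3.14].

INTERFACE

Orientations are given as a 3x3 rotation matrix whose columns are the frame's x, y, z axes.
In Python, from rig import robot gives the robot as it stands. The module is installed in compiled form; this text tells all that it offers. Calls block until the motion is done:
- robot.move_pose(position, orientation): joint-space move of the TCP to a pose.
- robot.move_linear(position, feed=0.15, ori=None): straight line of the TCP; ori=None keeps the orientation; feed is the mean speed in m/s.
- robot.set_joints(angles): joint-space move.
- robot.command_gripper(opening, effort=None): opening from 0.0 (shut) to 1.0 (fully open); effort is the grip in N (None keeps the last); returns when the fingers have stopped.
- robot.sleep(seconds).
- robot.solve_ik(position, orientation): joint angles nearest the present ones, or None.
- robot.get_image(name): name is "side" or "top" or "wrist"; returns the picture (384x512x3 uint8, red, green, blue); there is no depth.
- robot.camera_info(name): a dict with "fx", "fy", "cx", "cy" (pixels), "cam_to_world" (4x4, takes a point from camera to world coordinates). Camera axes: x right, y down, z forward; pixel columns grow to the right and rows downward; lengths in m; the calibration is good to about 2 mm. A picture is of the moment at which its call begins: read the wrist's pose just before it. camera_info takes no time and is no camera call; for the wrist camera it gives the pose at the moment of the call.
A pose or a line that the arm cannot do raises robot.MotionError and nothing moves.
- robot.sign_off(): hands the job in; it is judged then, once.
Readings, each from a call of its own:
- robot.get_time_s(): time.
- robot.get_joint_positions(): joint angles.
- robot.get_joint_vel(): joint speeds.
- robot.get_joint_torque(): joint torques, N m.
- robot.get_position(): TCP position.
- robot.get_tcp_rot(): TCP orientation.
- robot.get_wrist_force(): force on the tool from outside, world axes, zero at the start.
- robot.get_ft_torque(): the same for the moment, N m.
- robot.get_width(): opening from 0.0 (shut) to 1.0 (fully open).
- robot.get_grasp_force(): force on a finger pad.
Only numpy, scipy, OpenCV 4.12 (cv2) and the standard library are available. Lean on these libraries where they do the work, as an engineer would, in place of code of your own. Each camera call takes 0.05 s, during which the arm holds its last target. There are 200 camera calls.

## Working session

There is one attempt and no reset: what is moved stays moved. The work goes in short steps, each a Python script; the robot and the scene stay as the last script left them, time stands still between calls to the robot, and variables do not carry over. Pictures are saved under pics/ and viewed, at most 13 in all, crops included, and the job is handed in when it is done.

```bash
mkdir -p pics
python3 - <<'E'
from rig import robot
import cv2,numpy as np
for n in("top","side"):
    im=robot.get_image(n); cv2.imwrite(f"pics/{n}0.png",cv2.resize(im[:,:,::-1],(768,576)))
    np.save(f"pics/{n}0.npy",im)
    c=robot.camera_info(n); print(n,c["fx"],c["cx"],c["cy"],np.round(c["cam_to_world"],3).tolist())
print(robot.tip_reach,robot.get_time_s(),robot.get_tcp_rot().round(3).tolist() if hasattr(robot.get_tcp_rot(),'round') else robot.get_tcp_rot())
E
```

```text
top 366.01032483151647 253.00364229676217 195.05704017926857 [[-0.061, -0.971, 0.232, 0.272], [-0.998, 0.06, -0.012, -0.075], [-0.002, -0.232, -0.973, 1.335], [0.0, 0.0, 0.0, 1.0]]
side 363.1788992268735 252.7429023408337 191.0570600088669 [[-0.565, -0.58, 0.588, -0.29], [-0.825, 0.411, -0.388, 0.489], [-0.016, -0.704, -0.71, 1.127], [0.0, 0.0, 0.0, 1.0]]
0.022 0.1 [[0.957, 0.291, -0.001], [0.291, -0.957, 0.001], [-0.0, -0.002, -1.0]]
```

View pics/top0.png

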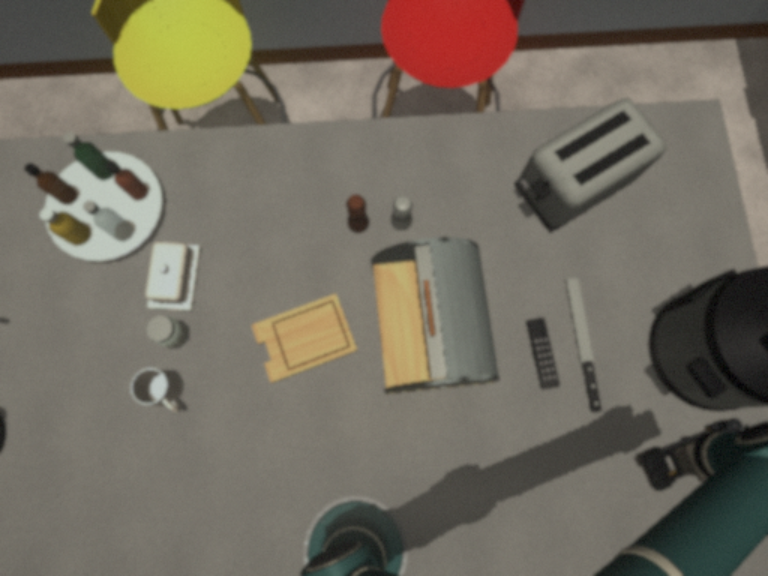

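View pics/side0.png

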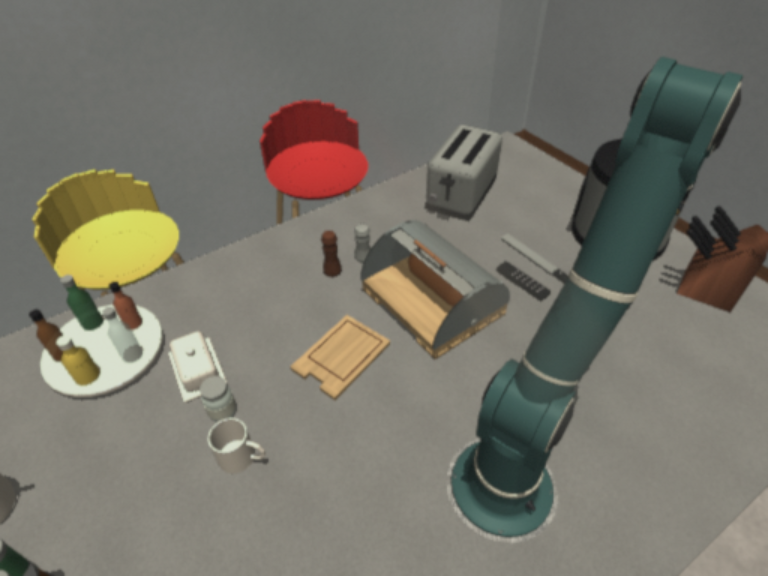

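The top view shows the board at (305,338) in the 768-wide picture, with its notch at (262,352). The bin's deck front edge runs from (375,265) to (387,388), and the open roll-top's handle is at (429,307). The side view agrees, and the lane between board and slot is free.

```bash
cat > h.py <<'E'
import numpy as np,cv2
def ray(c,p):
    T=np.array(c["cam_to_world"]);d=T[:3,:3]@np.array([(p[0]-c["cx"])/c["fx"],(p[1]-c["cy"])/c["fy"],1.]);return T[:3,3],d/np.linalg.norm(d)
def plane(c,p,z):
    o,d=ray(c,p);return o+d*(z-o[2])/d[2]
def tri(c1,p1,c2,p2):
    A=np.zeros((3,3));b=np.zeros(3);R=[ray(c1,p1),ray(c2,p2)]
    for o,d in R:
        M=np.eye(3)-np.outer(d,d);A+=M;b+=M@o
    x=np.linalg.solve(A,b);return x,max(np.linalg.norm((np.eye(3)-np.outer(d,d))@(x-o)) for o,d in R)
def wood(im):
    h=cv2.cvtColor(im,cv2.COLOR_RGB2HSV);return cv2.inRange(h,(8,60,110),(25,255,255))
def blobs(m,amin=60):
    cs,_=cv2.findContours(m,cv2.RETR_EXTERNAL,cv2.CHAIN_APPROX_NONE);return sorted([c for c in cs if cv2.contourArea(c)>amin],key=cv2.contourArea,reverse=True)
E
python3 - <<'E'
from rig import robot
from h import *
for n in("top","side"):
    im=np.load(f"pics/{n}0.npy")
    for c in blobs(wood(im)):
        M=c.reshape(-1,2).mean(0); print(n,cv2.contourArea(c),M.round(),cv2.approxPolyDP(c,2.5,True).reshape(-1,2).tolist())
    h=cv2.cvtColor(im,cv2.COLOR_RGB2HSV)
    hx,hy=((286,205) if n=="top" else (287,168))
    print(h[hy-2:hy+3,hx-3:hx+4].tolist()[2])
    m=cv2.inRange(h,(0,70,40),(16,255,200))
    for c in blobs(m,25):
        x=cv2.boundingRect(c)
        if 230<x[0]<320: print("brown",x,cv2.minAreaRect(c))
t,s=[np.load(f"pics/{n}0.npy") for n in("top","side")]
a=cv2.resize(t[150:270,160:340],(720,480),interpolation=cv2.INTER_CUBIC);cv2.imwrite("pics/ct.png",a[:,:,::-1])
b=cv2.resize(s[140:270,185:345],(720,585),interpolation=cv2.INTER_CUBIC);cv2.imwrite("pics/cs.png",b[:,:,::-1])
E
```

```text
top 2471.0 [202. 225.] [[223, 195], [167, 217], [170, 227], [177, 230], [180, 239], [176, 245], [181, 255], [237, 233]]
top 2396.0 [267. 216.] [[277, 174], [248, 177], [257, 258], [288, 253]]
top 112.0 [286. 205.] [[284, 186], [288, 223]]
top 65.0 [ 39. 152.] [[45, 150], [44, 147], [39, 150], [33, 148], [40, 157]]
[[21, 42, 144], [16, 65, 138], [13, 110, 139], [13, 128, 139], [14, 94, 139], [17, 51, 146], [24, 31, 156]]
brown (232, 130, 13, 24) ((237.90576171875, 141.46311950683594), (23.35822105407715, 11.316967964172363), 84.80557250976562)
brown (283, 187, 7, 37) ((285.62310791015625, 204.98460388183594), (36.34217834472656, 3.7210419178009033), 82.87498474121094)
side 1802.5 [226. 238.] [[232, 210], [194, 243], [198, 249], [206, 248], [212, 252], [213, 259], [223, 266], [259, 229]]
side 1619.5 [ 58. 153.] [[99, 122], [89, 122], [88, 116], [78, 118], [76, 113], [40, 120], [24, 135], [27, 139], [22, 147], [25, 150], [22, 158], [34, 177], [37, 174], [42, 184], [47, 183], [56, 190], [79, 189], [103, 177], [73, 186], [48, 181], [39, 176], [37, 168], [34, 174], [25, 159], [26, 136], [41, 122], [52, 141], [53, 150], [79, 139], [105, 140]]
side 1204.5 [272. 201.] [[243, 186], [288, 229], [298, 208], [263, 177]]
side 312.5 [ 51. 243.] [[41, 233], [38, 240], [51, 255], [63, 252], [55, 232]]
side 104.5 [ 81. 206.] [[76, 196], [77, 207], [87, 216], [82, 207], [83, 199]]
[[13, 90, 125], [13, 120, 138], [13, 125, 149], [13, 111, 147], [15, 68, 136], [23, 32, 127], [33, 18, 127]]
brown (272, 169, 37, 35) ((287.9095764160156, 186.92527770996094), (44.81634521484375, 11.128665924072266), 39.55966567993164)
brown (276, 160, 21, 18) ((286.13275146484375, 168.34307861328125), (26.248746871948242, 3.0535449981689453), 40.23635482788086)
```

View pics/ct.png

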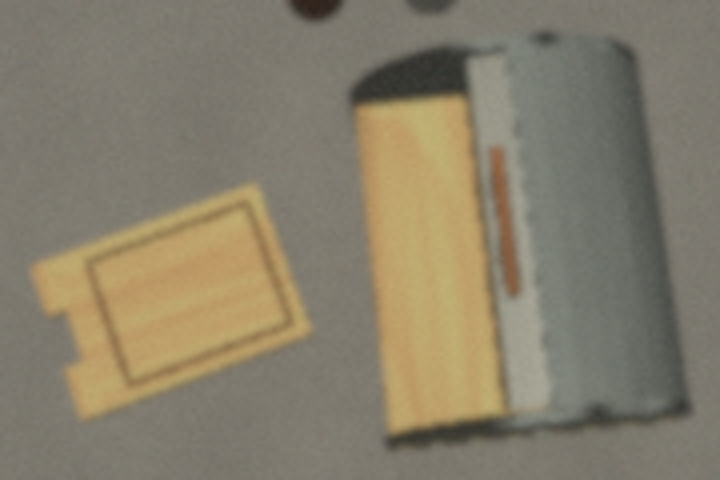

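View pics/cs.png

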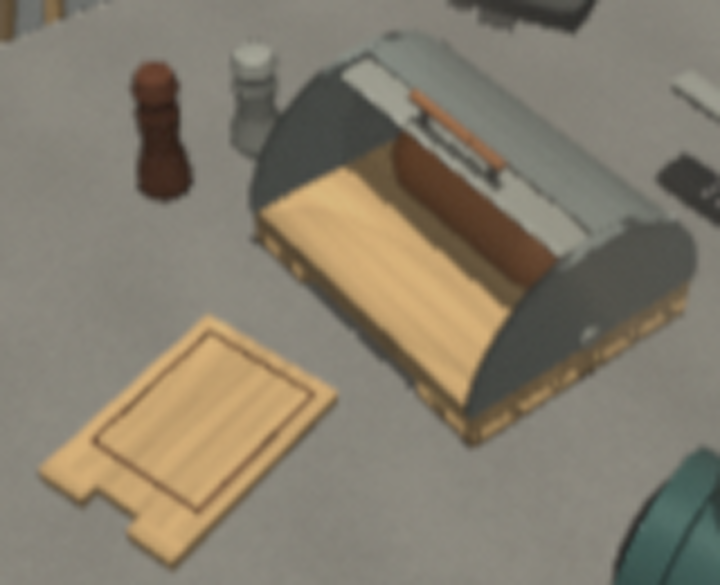

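The crops show clear board corners, at (260,185), (310,330), (80,418) and (32,265) in the top crop. The bar handle's ends are at (495,148) and (515,297), and the deck's front edge runs from (357,108) to (387,430).

```bash
cat > m.py <<'E'
from rig import robot
from h import *
T,S=robot.camera_info("top"),robot.camera_info("side")
def board(im,c,z=.015):
    b=[x for x in blobs(wood(im)) if 140<x[:,0,0].mean()<262][0].reshape(-1,2)
    return cv2.minAreaRect(np.array([plane(c,p,z)[:2] for p in b],np.float32))
if __name__=="__main__":
    t,s=[np.load(f"pics/{n}0.npy") for n in("top","side")]
    for im,c in((t,T),(s,S)): print("board",board(im,c))
    for p,q in(((223,194.5),(232,209.5)),((237.5,233),(259.5,229)),((181,255.5),(223,266.5)),((166.5,217),(193.5,243))): print("corner",[np.round(v,4) for v in tri(T,p,S,q)])
    print("handle",[np.round(v,4) for v in tri(T,(285.7,205),S,(286.1,168.3))])
    def axis(im,roi,n):
        h=cv2.cvtColor(im,cv2.COLOR_RGB2HSV);m=cv2.inRange(h,(0,70,40),(16,255,200))
        for b in blobs(m,25):
            r=cv2.minAreaRect(b)
            if abs(r[0][0]-roi[0])+abs(r[0][1]-roi[1])<4:
                box=cv2.boxPoints(r);box=box[np.argsort(box[:,1])];return box[:2].mean(0),box[2:].mean(0)
    a=axis(t,(285.6,205),0);b=axis(s,(286.1,168.3),0);print(a,b)
    e=[tri(T,a[i],S,b[i]) for i in(0,1)];print("ends",e,"mid",(e[0][0]+e[1][0])/2)
    for z in (.046,):
        f=[plane(T,p,z) for p in((248.5,177),(256.5,257))];g=[plane(S,p,z) for p in((242.1,187.8),(289,231))]
        print("front",f,g)
    for q in (f,g,[x[0] for x in e]): d=q[1]-q[0];print("y-axis yaw",np.degrees(np.arctan2(d[1],d[0])))
    print("deck far top corner tri", tri(T,(256.7,257.5),S,(289,231)), "bottom corner near side",plane(S,(289.5,238),0))
E
python3 m.py
```

```text
board ((0.48800766468048096, 0.09989878535270691), (0.15708646178245544, 0.2256392240524292), 17.445783615112305)
board ((0.48764240741729736, 0.09824654459953308), (0.15811024606227875, 0.22756926715373993), 17.478004455566406)
corner [array([0.5905, 0.0164, 0.0208]), np.float64(0.0044)]
corner [array([ 0.4496, -0.0264,  0.0055]), np.float64(0.0007)]
corner [array([0.3816, 0.1808, 0.0081]), np.float64(0.0005)]
corner [array([0.5196, 0.2255, 0.0316]), np.float64(0.0007)]
handle [array([ 0.503 , -0.1897,  0.2018]), np.float64(0.0)]
(array([283.36926, 186.95383], dtype=float32), array([287.87695, 223.01538], dtype=float32)) (array([276.11377, 159.8655 ], dtype=float32), array([296.15173, 176.82066], dtype=float32))
ends [(array([ 0.56170605, -0.18657344,  0.20480679]), np.float64(0.00035902237874626836)), (array([ 0.44547998, -0.19210234,  0.19988419]), np.float64(0.00010285115989262885))] mid [ 0.50359302 -0.18933789  0.20234549]
front [array([ 0.64763781, -0.07817769,  0.046     ]), array([ 0.35685689, -0.08909854,  0.046     ])] [array([ 0.64673173, -0.07603276,  0.046     ]), array([ 0.35046048, -0.09367684,  0.046     ])]
y-axis yaw -177.8491546116712
y-axis yaw -176.59184418751053
y-axis yaw -177.27647867855572
deck far top corner tri (array([ 0.35296983, -0.09184439,  0.0455139 ]), np.float64(0.003049474234024444)) bottom corner near side [ 0.34963061 -0.09866516  0.        ]
```

```bash
cat >> h.py <<'E'
def ori(yaw,flip=1):
    """tool down, tool y along +-(cos yaw, sin yaw)"""
    y=flip*np.array([np.cos(yaw),np.sin(yaw),0]);z=np.array([0,0,-1.]);return np.column_stack([np.cross(y,z),y,z])
E
python3 - <<'E'
from rig import robot
from h import *
yaw=np.radians(17.45)
p=np.array(robot.get_position());robot.move_linear([p[0],p[1],.42],feed=.3)
for f in(1,-1):
    print(f,np.round(robot.solve_ik([.457,.2,.2],ori(yaw,f)),2),robot.solve_ik([.5,-.1,.03],ori(np.radians(2.7),f)))
f=min((1,-1),key=lambda f:np.abs(np.array(robot.solve_ik([.457,.2,.2],ori(yaw,f)))-robot.get_joint_positions()).max());print("flip",f)
robot.move_pose([.457,.2,.42],ori(yaw,f));robot.move_pose([.457,.2,.25],ori(yaw,f))
robot.command_gripper(0.0,20)
c=robot.camera_info("wrist");im=robot.get_image("wrist");np.save("pics/w1.npy",im);cv2.imwrite("pics/w1.png",im[:,:,::-1])
print(robot.get_position(),robot.get_time_s(),np.round(c["cam_to_world"],3).tolist(),robot.get_width())
for b in blobs(wood(im),500):
    a=cv2.approxPolyDP(b,4,True).reshape(-1,2);print(cv2.contourArea(b),[(p.tolist(),plane(c,p,.015)[:2].round(4).tolist()) for p in a])
E
```

```text
1 [ 0.17  0.37 -0.78  1.96  0.32  0.93 -0.47] [ 0.45330717  0.59923286 -0.39618166  2.04605474  0.41338461  0.57258681
 -0.18538869]
-1 [ 0.5   0.66 -1.31  1.95  0.72  1.12  2.33] [-0.67962418  0.90225927  1.10630416  2.11526006 -1.11018713  0.89981419
 -1.98588761]
flip 1
[0.45699023 0.19999112 0.25000684] 6.0083 [[0.954, 0.286, 0.089, 0.432], [0.299, -0.911, -0.284, 0.282], [-0.0, 0.298, -0.955, 0.4], [0.0, 0.0, 0.0, 1.0]] 0.00353820238795831
702.5 [([308, 209], [0.5487, 0.1644]), ([298, 216], [0.5399, 0.1517]), ([295, 290], [0.5735, 0.0477]), ([303, 290], [0.584, 0.051])]
663.0 [([294, 221], [0.5374, 0.1437]), ([271, 228], [0.5124, 0.1256]), ([291, 281], [0.5634, 0.0594])]
```

View pics/w1.png

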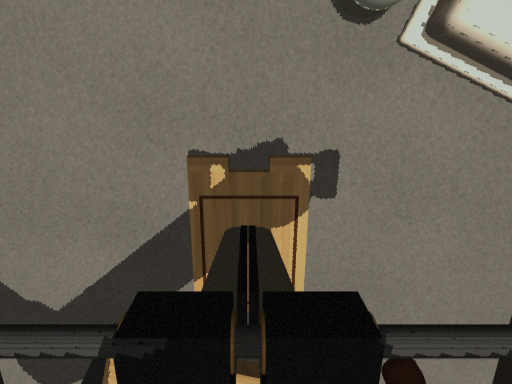

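The wrist picture shows the notch centred at column 249.5. Its walls are at columns 229 and 270, its floor edge is at row 170, and the outer edge runs from (188,157) to (310,157).

Run:
```python
from rig import robot
from h import *
c=robot.camera_info("wrist");im=np.load("pics/w1.npy")
P=lambda u,v,z=.015:plane(c,(u,v),z)[:2]
g=cv2.cvtColor(im,cv2.COLOR_RGB2HSV)
print("sat row162",g[162,180:320:1,1].tolist());print("col249",g[145:180,249,1].tolist());print("col210",g[145:180,210,1].tolist());print("col 290",g[145:180,290,1].tolist())
L,R=P(188,157),P(310.5,157);n0,n1=P(229,163),P(270,163);nb=P(249.5,170.5)
d=R-L;print(L,R,np.linalg.norm(d),np.degrees(np.arctan2(d[1],d[0])),n0,n1,np.linalg.norm(n1-n0),nb,"mid",(L+R)/2)
```

```text
sat row162 [35, 35, 36, 39, 35, 36, 58, 123, 143, 137, 138, 137, 139, 140, 137, 132, 137, 140, 135, 150, 137, 128, 132, 141, 135, 138, 140, 147, 131, 142, 142, 135, 134, 130, 135, 127, 132, 137, 132, 134, 138, 140, 140, 147, 137, 140, 134, 143, 135, 39, 37, 35, 32, 32, 38, 20, 31, 40, 22, 34, 29, 37, 36, 45, 38, 30, 42, 49, 36, 35, 37, 21, 34, 41, 38, 28, 49, 47, 31, 28, 26, 33, 40, 31, 37, 38, 29, 42, 19, 122, 142, 137, 142, 140, 143, 137, 137, 132, 137, 134, 141, 138, 135, 127, 140, 140, 140, 144, 137, 143, 134, 139, 137, 143, 145, 131, 140, 135, 135, 142, 148, 134, 142, 148, 135, 137, 131, 143, 140, 137, 139, 84, 30, 38, 37, 38, 37, 41, 39, 32]
col249 [38, 37, 35, 40, 28, 39, 34, 42, 43, 51, 48, 21, 33, 39, 41, 35, 43, 35, 25, 45, 36, 41, 51, 29, 118, 142, 134, 131, 136, 145, 138, 132, 142, 135, 138]
col210 [34, 31, 38, 37, 38, 37, 35, 37, 40, 33, 96, 125, 129, 137, 140, 138, 137, 142, 152, 129, 130, 134, 140, 124, 125, 121, 131, 138, 138, 132, 129, 129, 146, 136, 133]
col 290 [33, 34, 38, 34, 32, 37, 38, 32, 38, 34, 110, 132, 145, 135, 132, 138, 143, 134, 137, 141, 138, 136, 138, 137, 137, 138, 134, 139, 135, 135, 135, 138, 135, 138, 135]
[0.38738681 0.18384007] [0.5280113 0.227968 ] 0.1473856279780336 17.421842798757915 [0.43654745 0.19153266] [0.4838778  0.20638536] 0.04960609579411268 [0.46302509 0.1900513 ] mid [0.45769906 0.20590403]
```

Run:
```python
from rig import robot
from h import *
yaw=np.radians(17.45);b=np.array([np.sin(yaw),-np.cos(yaw)])
nb=np.array([.4631,.1890])
e=nb-b*.0145
robot.move_linear([*e,.05],feed=.25,ori=ori(yaw));robot.move_linear([*e,.0245],feed=.06)
print(np.round(robot.get_wrist_force(),2),robot.get_position())
robot.command_gripper(.4,8);print("w",robot.get_width(),robot.get_grasp_force(),np.round(robot.get_wrist_force(),2))
q=nb-b*.0095
robot.move_linear([*q,.0245],feed=.03);print(np.round(robot.get_wrist_force(),2),robot.get_width(),robot.get_time_s())
t=robot.get_image("top");np.save("pics/t2.npy",t)
from m import board,T;print(board(t,T))
```

```text
[ 0.3  -0.47 -0.08] [0.45857355 0.20295142 0.0243031 ]
w 0.2586369548462512 8.049567432026379 [-1.41 -1.01  1.6 ]
[-0.83  1.42  1.97] 0.2608352137201116 8.325
((0.5676082372665405, 0.06500089913606644), (0.14000999927520752, 0.056624483317136765), 86.47335052490234)
```

Run:
```python
from rig import robot
from h import *
C=np.array([.4907,.1010])
for deg in (13.5,9.5,6,2.7):
    y=np.radians(deg);b=np.array([np.sin(y),-np.cos(y)])
    robot.move_linear([*(C-b*.1015),.0245],feed=.06,ori=ori(y))
    print(deg,np.round(robot.get_wrist_force(),1),np.round(robot.get_ft_torque(),2),round(robot.get_width(),3),robot.get_grasp_force())
print(robot.get_time_s(),robot.get_position())
s=robot.get_image("side");w=robot.get_image("wrist");t=robot.get_image("top")
np.save("pics/s3.npy",s);np.save("pics/t3.npy",t);np.save("pics/w3.npy",w)
a=cv2.resize(t[140:280,160:340],(720,560));b=cv2.resize(s[130:290,170:350],(675,600))
cv2.imwrite("pics/v3.png",cv2.resize(np.hstack([cv2.resize(a,(400,311)),cv2.resize(b,(350,311))]),(750,311))[:,:,::-1])
```

```text
13.5 [ 0.7 -0.4  1.7] [ 0.03 -0.17 -0.16] 0.255 8.053761427290738
9.5 [ 0.7 -0.   0.6] [-0.01 -0.25 -0.15] 0.26 8.047108295140788
6 [ 0.4 -0.2  1.4] [ 0.   -0.09 -0.19] 0.257 8.027874701656401
2.7 [ 1.  -1.4  0.2] [ 0.06 -0.13 -0.21] 0.258 8.009032644331455
9.4083 [0.48573956 0.20214794 0.02434276]
```

View pics/v3.png

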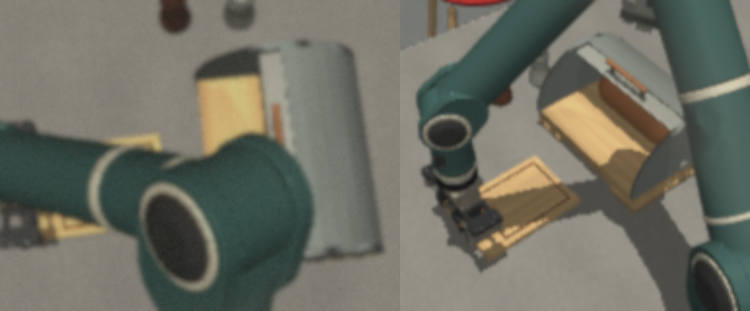

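The board has turned with the gripper. In the side crop its plain edge runs from (537,157) to (580,200), roughly parallel to the deck edge. I'll check that in numbers.

Run:
```python
from rig import robot
from h import *
S=robot.camera_info("side");s=np.load("pics/s3.npy")
g=cv2.cvtColor(s,cv2.COLOR_RGB2HSV);m=cv2.inRange(g,(8,75,50),(25,255,255))
for b in blobs(m,300):
    M=b.reshape(-1,2)
    if 190<M[:,0].mean()<300:
        for p in cv2.approxPolyDP(b,2,True).reshape(-1,2): print(p,plane(S,p,.015)[:2].round(4),plane(S,p,.046)[:2].round(4))
        print()
w=np.load("pics/w3.npy");W=robot.camera_info("wrist");g=cv2.cvtColor(w,cv2.COLOR_RGB2HSV);m=cv2.inRange(g,(5,90,40),(28,255,255))
for b in blobs(m,500):
    for p in cv2.approxPolyDP(b,3,True).reshape(-1,2): print("w",p,plane(W,p,.015)[:2].round(4))
```

```text
[274 169] [ 0.6915 -0.2787] [ 0.6641 -0.2573]
[243 186] [ 0.6807 -0.1016] [ 0.6536 -0.0851]
[242 192] [ 0.6523 -0.0778] [ 0.6261 -0.062 ]
[291 238] [ 0.3378 -0.0955] [ 0.3203 -0.0792]
[321 218] [ 0.3471 -0.256 ] [ 0.3294 -0.2352]
[319 215] [ 0.3637 -0.2601] [ 0.3454 -0.2392]
[294 231] [ 0.3577 -0.1262] [ 0.3396 -0.1091]
[287 231] [ 0.3733 -0.104 ] [ 0.3548 -0.0875]
[294 213] [ 0.43   -0.1847] [ 0.4099 -0.1659]
[308 197] [ 0.466  -0.2896] [ 0.4449 -0.2679]

[239 210] [ 0.5726 -0.0109] [0.5485 0.003 ]
[210 226] [0.5676 0.1286] [0.5437 0.1386]
[211 231] [0.5434 0.1378] [0.5202 0.1476]
[223 241] [0.475  0.1245] [0.4537 0.1346]
[223 246] [0.455  0.1365] [0.4343 0.1463]
[209 255] [0.4499 0.1998] [0.4293 0.2078]
[215 263] [0.4071 0.1991] [0.3877 0.2072]
[261 234] [ 0.4193 -0.013 ] [0.3996 0.001 ]
[261 231] [ 0.4313 -0.0215] [ 0.4112 -0.0073]

w [294 236] [0.5105 0.2126]
w [325 291] [0.5312 0.1793]
w [381 291] [0.5629 0.1809]
w [386 245] [0.5607 0.2097]
w [376 234] [0.5542 0.2159]
w [200 237] [0.4601 0.2096]
w [119 238] [0.4165 0.2069]
w [109 249] [0.4106 0.2   ]
w [115 291] [0.4119 0.1735]
w [170 291] [0.4432 0.175 ]
w [227 263] [0.475  0.1945]
w [220 323] [0.4721 0.1545]
w [275 323] [0.5044 0.1561]
w [268 263] [0.4976 0.1956]
w [205 359] [0.4635 0.1275]
w [202 383] [0.4618 0.1085]
w [293 383] [0.519  0.1113]
w [290 358] [0.5154 0.1309]
```

```bash
cat > push.py <<'E'
from rig import robot
from h import *
y=np.radians(2.7);b=np.array([np.sin(y),-np.cos(y)]);O=ori(y)
P0=np.array([.4907,.1010])-b*.1015
def go(s,feed=.06,lat=0):
    robot.move_linear([*(P0+b*s+lat*np.array([np.cos(y),np.sin(y)])),.0245],feed=feed,ori=O)
    F=np.array(robot.get_wrist_force());M=robot.get_ft_torque()
    print(f"s={s:.3f} F={F.round(1)} Mz={M[2]:.2f} w={robot.get_width():.3f} t={robot.get_time_s():.1f}");return F
E
python3 - <<'E'
from push import *
go(.06,.1)
for s in (.075,.085,.095,.105):
    F=go(s,.05)
    if np.linalg.norm(F[:2])>15: break
s=robot.get_image("side");np.save("pics/s4.npy",s);cv2.imwrite("pics/s4.png",cv2.resize(s[120:280,170:340],(637,600),interpolation=cv2.INTER_CUBIC)[:,:,::-1])
E
```

```text
s=0.060 F=[ 0.7 -0.6 -0.6] Mz=0.01 w=0.253 t=10.3
s=0.075 F=[ 0.6 -0.5 -1.4] Mz=0.04 w=0.252 t=10.8
s=0.085 F=[-0.3 -1.2 -1.9] Mz=0.05 w=0.256 t=11.1
s=0.095 F=[-0.7 -1.8 -1.6] Mz=0.03 w=0.253 t=11.5
s=0.105 F=[-0.2 -0.6 -2. ] Mz=0.07 w=0.257 t=11.8
```

View pics/s4.png

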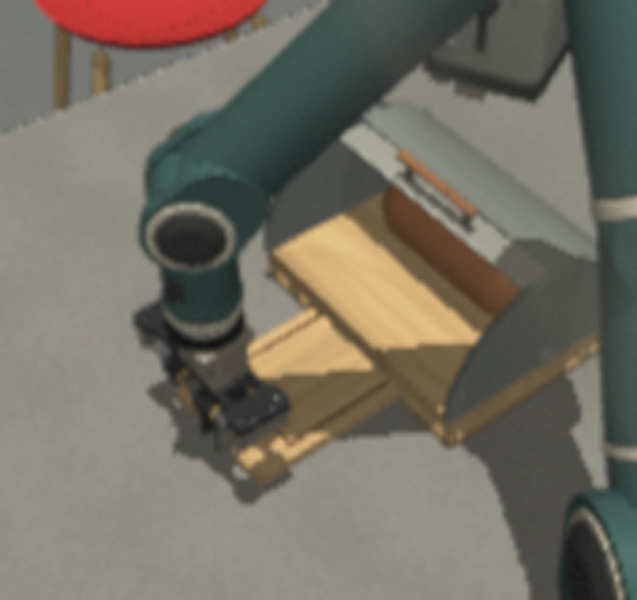

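The board's front has passed under the plinth edge (line from (315,310) to (385,380)) with no noticeable force. I'll push on.

Run:
```python
from push import *
for s in (.12,.14,.16):
    F=go(s,.06)
    if np.linalg.norm(F[:2])>20: break
else:
    robot.command_gripper(.2,8)
    for s in list(np.arange(.175,.236,.02))+list(np.arange(.238,.262,.004)):
        F=go(s,.06 if s<.237 else .03)
        if np.linalg.norm(F[:2])>18: break
w=robot.get_image("wrist");cv2.imwrite("pics/w5.png",w[:,:,::-1]);print(robot.get_position())
```

```text
s=0.120 F=[-0.2 -1.4 -1.8] Mz=0.02 w=0.260 t=12.3
s=0.140 F=[ 0.5 -0.8 -1.5] Mz=0.02 w=0.260 t=12.7
s=0.160 F=[ 0.1 -0.7 -1. ] Mz=-0.00 w=0.255 t=13.2
s=0.175 F=[ 0.   0.3 -0.3] Mz=-0.05 w=0.205 t=14.1
s=0.195 F=[-0.2  0.5  0.2] Mz=0.03 w=0.198 t=14.6
s=0.215 F=[0.2 0.1 0.4] Mz=0.01 w=0.199 t=15.1
s=0.235 F=[ 0.8 -0.2 -0.6] Mz=0.00 w=0.203 t=15.5
s=0.238 F=[-0.6 -1.1  0.4] Mz=0.02 w=0.199 t=15.8
s=0.242 F=[-0.1  1.1  0. ] Mz=-0.03 w=0.201 t=16.1
s=0.246 F=[0.  0.6 0.8] Mz=0.04 w=0.198 t=16.4
s=0.250 F=[0.2 1.6 0.2] Mz=-0.03 w=0.203 t=16.6
s=0.254 F=[ 0.7  8.2 -1.1] Mz=-0.05 w=0.198 t=16.9
s=0.258 F=[ 1.3 16.8 -2.2] Mz=-0.03 w=0.199 t=17.2
s=0.262 F=[-0.4 24.7 -0.8] Mz=-0.04 w=0.197 t=17.5
[ 0.49846355 -0.04855042  0.02490963]
```

View pics/w5.png

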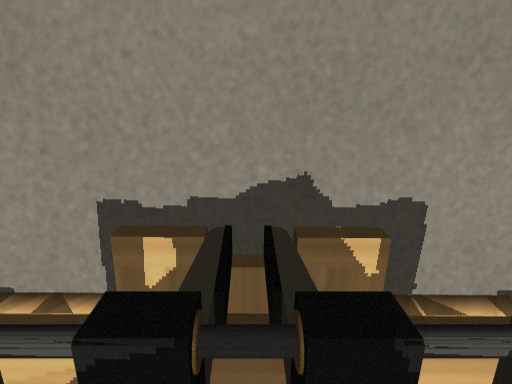

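The board is home. The force rose only at s≈0.25, as predicted, reaching 25 N against the stop, and the picture shows a short, square grip (113–390, rows 227–290). Next I back out and do the roll-top.

```bash
cat > roll.py <<'E'
from rig import robot
from h import *
y=np.radians(2.7);b=np.array([np.sin(y),-np.cos(y)]);O=ori(y)
org=np.array([.5055,-.2124])
def to(bx,tipz,feed=.1,say=True):
    robot.move_linear([*(org+b*bx),tipz+.022],feed=feed,ori=O)
    F=np.array(robot.get_wrist_force())
    if say: print(f"bx={bx:.3f} tz={tipz:.3f} F={F.round(1)} t={robot.get_time_s():.1f}",np.round(robot.get_position(),3))
    return F
bar=lambda a:(-.152*np.cos(np.radians(a)),.045+.152*np.sin(np.radians(a)))
E
python3 - <<'E'
from roll import *
import push
push.go(.245,.05);push.go(.215,.08)
p=robot.get_position();robot.move_linear([p[0],p[1],.30],feed=.25)
robot.command_gripper(0.,20)
x0,z0=bar(81.2)
to(x0+.023,.27,.2);to(x0+.023,z0-.007,.08)
for a in range(81,48,-4):
    x,z=bar(a);F=to(x+.012,z-.007,.06)
    if np.linalg.norm(F)>25: break
s=robot.get_image("side");t=robot.get_image("top")
a=cv2.resize(t[140:280,160:340],(400,311));c=cv2.resize(s[120:280,190:350],(311,311))
cv2.imwrite("pics/v6.png",np.hstack([a,c])[:,:,::-1])
E
```

```text
s=0.245 F=[ 0.1 -0.1  0.4] Mz=-0.03 w=0.199 t=18.0
s=0.215 F=[-0.3 -0.7 -0.2] Mz=0.02 w=0.201 t=18.6
bx=-0.000 tz=0.270 F=[-0.5 -0.1  1. ] t=21.4 [ 0.506 -0.211  0.292]
bx=-0.000 tz=0.188 F=[ 0.3 -0.1  0.1] t=22.6 [ 0.506 -0.212  0.211]
bx=-0.012 tz=0.188 F=[ 0.3 -2.4 -1.2] t=22.9 [ 0.505 -0.2    0.21 ]
bx=-0.022 tz=0.186 F=[ 1.1 -1.1 -0.5] t=23.2 [ 0.505 -0.19   0.208]
bx=-0.032 tz=0.183 F=[ 0.5 -1.4 -0.5] t=23.5 [ 0.504 -0.179  0.205]
bx=-0.042 tz=0.180 F=[ 0.5 -1.3 -0.9] t=23.9 [ 0.503 -0.169  0.202]
bx=-0.052 tz=0.176 F=[ 0.2 -1.9 -1.5] t=24.2 [ 0.503 -0.16   0.198]
bx=-0.062 tz=0.171 F=[ 1.  -2.4 -1.2] t=24.5 [ 0.502 -0.15   0.193]
bx=-0.071 tz=0.165 F=[-0.2 -2.7 -2.3] t=24.8 [ 0.502 -0.141  0.187]
bx=-0.079 tz=0.159 F=[ 0.4 -2.5 -1.6] t=25.2 [ 0.502 -0.132  0.181]
bx=-0.088 tz=0.153 F=[ 0.5 -3.3 -2.2] t=25.5 [ 0.501 -0.124  0.174]
```

View pics/v6.png

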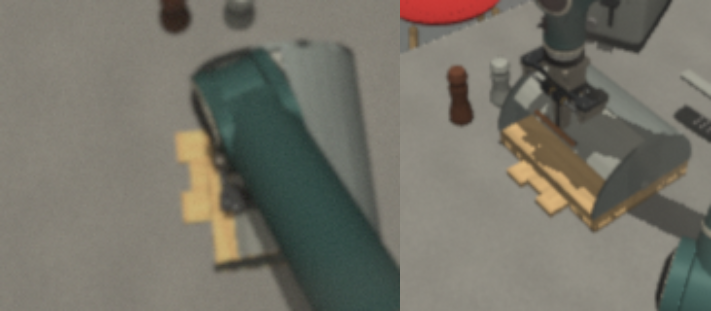

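The roll-top follows the finger and the board is still home. Next I push it down from above.

Run:
```python
from roll import *
x,z=bar(49)
to(x+.016,z+.05,.15);to(x-.002,z+.05,.1)
for a in range(51,9,-4):
    x,z=bar(a);F=to(x-.002,z+.004,.06)
    if abs(F[2])>25: break
x,z=bar(10)
for d in (.0,.004,.008,.012,.016):
    F=to(x-.002,z+.004-d,.03)
    if F[2]>18: break
p=robot.get_position();robot.move_linear([p[0],p[1],.30],feed=.2)
to(x-.05,.35,.3)
robot.move_linear([.35,.25,.40],feed=.3)
s=robot.get_image("side");t=robot.get_image("top");np.save("pics/s7.npy",s);np.save("pics/t7.npy",t)
a=cv2.resize(t[140:280,160:340],(500,389));c=cv2.resize(s[130:260,210:340],(389,389))
cv2.imwrite("pics/v7.png",cv2.resize(np.hstack([a,c]),(800,350))[:,:,::-1]);print(robot.get_time_s())
```

```text
bx=-0.084 tz=0.210 F=[ 0.3 -0.3 -0.3] t=26.1 [ 0.501 -0.128  0.231]
bx=-0.102 tz=0.210 F=[-0.3 -0.7  0.2] t=26.5 [ 0.5   -0.11   0.231]
bx=-0.098 tz=0.167 F=[0.1 0.  0.4] t=27.3 [ 0.501 -0.115  0.189]
bx=-0.106 tz=0.160 F=[-0.2 -0.8  0.4] t=27.6 [ 0.5   -0.106  0.182]
bx=-0.113 tz=0.153 F=[ 0.   0.3 -0.5] t=28.0 [ 0.5   -0.099  0.175]
bx=-0.120 tz=0.145 F=[ 0.2  0.4 -0.4] t=28.3 [ 0.5   -0.092  0.167]
bx=-0.127 tz=0.136 F=[-0.8  0.8  0.1] t=28.6 [ 0.499 -0.086  0.158]
bx=-0.132 tz=0.127 F=[ 0.2 -1.   0.3] t=28.9 [ 0.499 -0.08   0.149]
bx=-0.137 tz=0.118 F=[ 0.   0.5 -0.4] t=29.3 [ 0.499 -0.075  0.14 ]
bx=-0.142 tz=0.108 F=[0.4 0.5 0.6] t=29.6 [ 0.499 -0.07   0.13 ]
bx=-0.146 tz=0.098 F=[ 0.6  0.2 -0.6] t=29.9 [ 0.498 -0.067  0.12 ]
bx=-0.149 tz=0.088 F=[ 0.2 -0.1  0.6] t=30.2 [ 0.498 -0.064  0.11 ]
bx=-0.151 tz=0.078 F=[ 0.7 -0.4  1.1] t=30.6 [ 0.499 -0.061  0.1  ]
bx=-0.152 tz=0.075 F=[-5.6 -1.5 22.9] t=30.8 [ 0.499 -0.061  0.099]
bx=-0.200 tz=0.350 F=[ 0.2 -0.9 -0.3] t=32.4 [ 0.496 -0.012  0.372]
33.7917
```

View pics/v7.png

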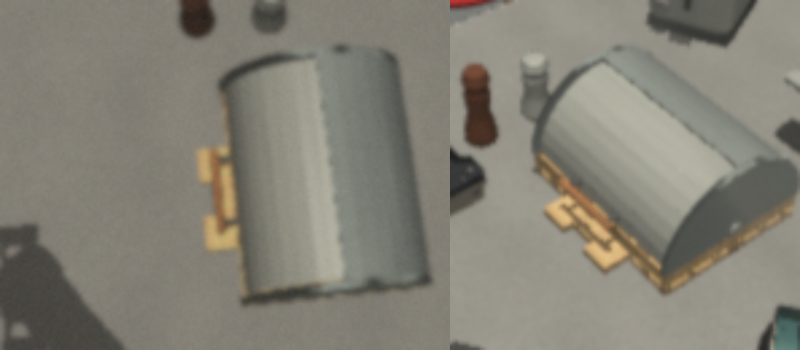

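The roll-top looks shut, with the handle bar just above the board's grip. I'll check both in numbers, and check the bystanders for any change.

Run:
```python
from roll import *
T,S=robot.camera_info("top"),robot.camera_info("side");t,s=np.load("pics/t7.npy"),np.load("pics/s7.npy")
def hb(im,R):
    m=cv2.inRange(cv2.cvtColor(im,cv2.COLOR_RGB2HSV),(0,100,40),(14,255,170))
    for c in blobs(m,10):
        r=cv2.minAreaRect(c)
        if R[0]<r[0][0]<R[1] and R[2]<r[0][1]<R[3]: print(r);return r[0]
a=hb(t,(230,255,190,235));c=hb(s,(240,275,190,220))
if a and c:
    X,e=tri(T,a,S,c);v=X[:2]-org;print("handle",X,e,"binx",v@b,"angle",np.degrees(np.arctan2(X[2]-.045,-(v@b))))
# board outer edge, top view, tabs
m=wood(t)
cs=[c for c in blobs(m,30) if 225<c[:,0,0].mean()<262]
for c in cs:
    q=np.array([plane(T,p,.015)[:2]-org for p in c.reshape(-1,2)-[.5,0]]);print("outer binx",np.sort(q@b)[:6].round(4))
d=cv2.absdiff(np.load("pics/t0.npy"),t).max(2)
for n,(u,v) in dict(mill_a=(237,141),mill_b=(268,140),jam=(110,221),mug=(102,258),remote=(362,235),knife=(388,230),butter=(114,184)).items(): print(n,d[v-12:v+12,u-12:u+12].mean().round(1))
```

```text
((246.52304077148438, 215.0381622314453), (30.223440170288086, 2.7113375663757324), 85.42607879638672)
((259.7849426269531, 205.1931610107422), (25.490745544433594, 2.669461965560913), 42.87890625)
handle [ 0.50095523 -0.06384581  0.07493063] 0.0009542906247147424 binx -0.14860336030565863 angle 11.387748780140624
outer binx [-0.1777 -0.1774 -0.1773 -0.1771 -0.177  -0.1769]Traceback (most recent call last):
  File "<stdin>", line 16, in <module>
    fid = stack.enter_context(open(os.fspath(file), "rb"))
                              ~~~~^^^^^^^^^^^^^^^^^^^^^^^
FileNotFoundError: [Errno 2] No such file or directory: 'pics/t0.npy'
```

The handle is at about 11°, which is shut within error. The board's outer edge reads 4 mm out, near the limit of the image, so I'll press it once more with open fingers on its outer edge, clear of the handle, to be certain.

Run:
```python
from roll import *
robot.command_gripper(1.,20)
to(-.215,.20,.3);to(-.215,.0025,.15);
for x in np.arange(-.195,-.155,.0025):
    F=to(x,.0025,.04)
    print("   actual bx",((np.array(robot.get_position())[:2]-org)@b).round(4))
    if F[1]>32: break
to(-.22,.0025,.06);to(-.22,.3,.25)
robot.move_linear([.35,.25,.40],feed=.3)
t=robot.get_image("top");T=robot.camera_info("top")
for c in [c for c in blobs(wood(t),30) if 225<c[:,0,0].mean()<262]:
    q=np.array([plane(T,p,.015)[:2]-org for p in c.reshape(-1,2)-[.5,0]]);print("outer binx",np.sort(q@b)[:6].round(4))
d=cv2.absdiff(np.load("pics/top0.npy"),t).max(2)
for n,(u,v) in dict(mill_a=(237,141),mill_b=(268,140),jam=(110,221),mug=(102,258),remote=(362,235),knife=(388,230),butter=(114,184)).items(): print(n,d[v-12:v+12,u-12:u+12].mean().round(1))
cv2.imwrite("pics/t8.png",cv2.resize(t,(768,576))[:,:,::-1]);print(robot.get_time_s())
```

```text
bx=-0.215 tz=0.200 F=[-0.1 -0.3 -0.6] t=36.4 [0.495 0.004 0.223]
bx=-0.215 tz=0.003 F=[-0.1  0.2 -0.9] t=37.9 [0.496 0.002 0.025]
bx=-0.195 tz=0.003 F=[0.  0.7 0. ] t=38.6 [ 0.496 -0.018  0.025]
   actual bx -0.1949
bx=-0.193 tz=0.003 F=[ 0.1 -0.3  0.5] t=38.8 [ 0.496 -0.02   0.024]
   actual bx -0.1925
bx=-0.190 tz=0.003 F=[ 0.1  0.3 -0.2] t=39.1 [ 0.497 -0.023  0.024]
   actual bx -0.1898
bx=-0.188 tz=0.003 F=[-0.1 -0.3  0.4] t=39.3 [ 0.497 -0.025  0.024]
   actual bx -0.1873
bx=-0.185 tz=0.003 F=[-0.7  0.3  0.2] t=39.6 [ 0.497 -0.028  0.024]
   actual bx -0.1848
bx=-0.182 tz=0.003 F=[0.2 1.8 1. ] t=39.8 [ 0.497 -0.03   0.025]
   actual bx -0.1829
bx=-0.180 tz=0.003 F=[-0.8  6.3 -0.5] t=40.1 [ 0.497 -0.03   0.025]
   actual bx -0.1826
bx=-0.177 tz=0.003 F=[-1.4 11.5 -0.8] t=40.3 [ 0.497 -0.03   0.025]
   actual bx -0.1824
bx=-0.175 tz=0.003 F=[-0.5 16.2 -1.1] t=40.6 [ 0.497 -0.03   0.025]
   actual bx -0.1823
bx=-0.172 tz=0.003 F=[-2.8 22.1 -1.3] t=40.8 [ 0.497 -0.03   0.025]
   actual bx -0.1821
bx=-0.170 tz=0.003 F=[-2.1 25.8 -1.1] t=41.1 [ 0.497 -0.031  0.025]
   actual bx -0.1819
bx=-0.167 tz=0.003 F=[-2.8 31.3  0.2] t=41.3 [ 0.497 -0.031  0.025]
   actual bx -0.1817
bx=-0.165 tz=0.003 F=[-3.5 36.  -1.7] t=41.6 [ 0.497 -0.031  0.025]
   actual bx -0.1816
bx=-0.220 tz=0.003 F=[-0.4 -0.2 -0.5] t=42.6 [0.495 0.007 0.024]
bx=-0.220 tz=0.300 F=[-0.6  0.2  0.5] t=44.0 [0.494 0.007 0.321]
outer binx [-0.1774 -0.1773 -0.1771 -0.177  -0.1769 -0.1767]
mill_a 6.7
mill_b 7.6
jam 56.0
mug 88.1
remote 6.6
knife 8.6
butter 11.0
45.1417
```

View pics/t8.png

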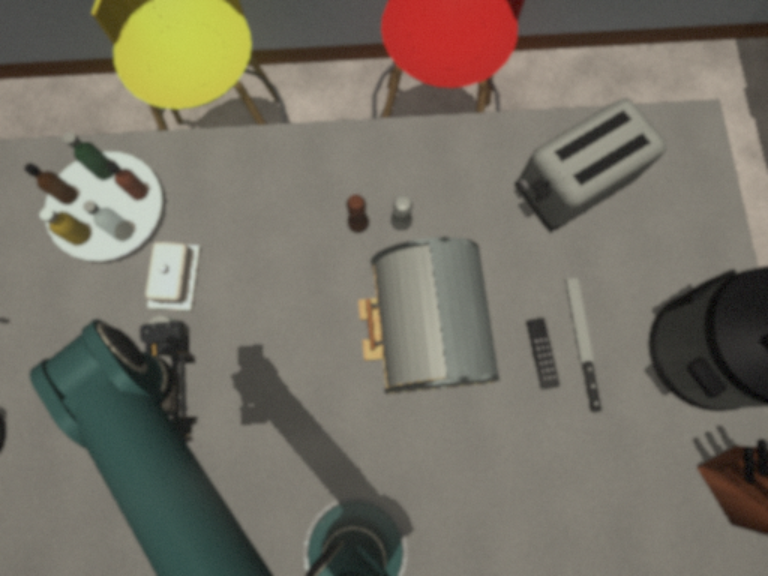

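The board sits rigid against its stop at 36 N, the roll-top is shut, and the visible bystanders have not moved. The jam and mug are only hidden behind the raised arm.

```bash
python3 -c "
from rig import robot
print(robot.sign_off())"
```

```text
the job is handed in; nothing more can be done
None
```

The job is handed in at about 45 s: the board is home against its stop with the notch outwards, and the roll-top is shut; five of the seven bystanders show no movement, while the jam and mug were hidden by the arm in the last picture and not rechecked.

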